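# Stack a machine-foot pack under the bench magnifier

### The job

Build the machine-foot pack on the round aluminium plate of the inspection stand: steel disc at the bottom, black rubber disc on it, blue disc on top, all lying flat and centred on the plate. Then set the magnifier for inspection: swing it round until the lens is centred straight above the stack and tilt it down until the lens is level. Leave the loose spray can, the oil flask and the brown bottle standing where they are.

Things in the scene. Friction and masses are not known exactly. Their poses are not given: they have to be found in the camera images.
- steel_disc: bright steel disc with six dark dimples, 64 mm diameter, 18 mm thick, about 0.4 kg, lying flat on the bench; origin at the centre of its underside, z up
- rubber_disc: black rubber disc with grey dimples, 64 mm diameter, 20 mm thick, about 0.09 kg, lying flat on the bench; rigid in effect; origin at the centre of its underside, z up
- blue_disc: blue plastic disc with black dimples, 64 mm diameter, 18 mm thick, about 0.07 kg, lying flat on the bench; origin at the centre of its underside, z up
- plate_top (a point): centre of the top face of the round aluminium plate (90 mm diameter, scribed circle of 75 mm), 26 mm above the bench, on the fixed inspection stand. Axes: z up; the magnifier post (20 mm diameter) stands 160 mm from here along +y. The grey base board (12 mm high) reaches 70 mm along -y, 200 mm along +y, 60 mm either way along x
- swivel_pivot (a point): point on the post's vertical axis at the height of the magnifier arm and tilt hinge, 167 mm above the bench; the black hub there is 32 mm in diameter and reaches 14 mm higher
- magnifier_swivel (a joint): swivel of the magnifier arm about the vertical post, rad: 0 = arm points from the post straight over the plate (-y of plate_top), lens centred above it; positive = anticlockwise from above, swung to the far side, where it starts (0.8 to 1.05). Range -0.5 to 1.3, no stop at 0; stays where it is left (0.3 N m friction)
- magnifier_tilt (a joint): tilt of the magnifier head about the horizontal hinge 100 mm from the post axis along the arm, rad: 0 = lens and handle level, positive = handle end raised (starts at 0.35 to 0.85). Range -0.6 to 1.0; no stop at 0; stiff: it stays where it is left (0.25 N m friction)
- handle_grip (a point): grip point on the axis of the magnifier's red round handle (15 mm diameter, 50 mm long), which sticks out of the lens frame pointing away from the post; 130 mm from the tilt hinge along the head, and 27 mm short of the handle's rounded outer end; it can be pinched from above across the handle. Both joints can be moved by it
- lens_centre (a point): centre of the magnifier lens, 60 mm from the tilt hinge along the head (160 mm from the post axis when level); white frame 84 mm in diameter, 16 mm thick; level it is 167 mm above the bench
- dropper_bottle: bystander: small brown glass bottle with a pale ribbed cap, 47 mm diameter, 85 mm tall, standing loose among the discs; origin at the centre of its underside
- bare_stem_can: bystander: spray can without cap, bare green valve stem, 67 mm diameter, 185 mm tall, standing loose; origin at the centre of its underside. The two similar cans with red caps behind the work (196 mm tall, about 0.70 m ahead of the robot) are fixed clutter
- oil_flask: bystander: slim white flask with black head, about 50 x 52 mm, 179 mm tall, standing loose; origin at the centre of its underside

How it is judged (in metres and radians):
On the way, in this order (a step that is already met when the one before it is completed fails the run):
1. the steel disc lies flat and centred on the plate (horizontal distance between steel_disc and plate_top below 0.007 m and z of steel_disc in the frame of plate_top between -0.004 and 0.004 m and angle between steel_disc's own z axis and vertical below 0.07 rad), for 0.2 s.
2. the rubber disc lies flat and centred on the steel disc (horizontal distance between rubber_disc and plate_top below 0.007 m and z of rubber_disc in the frame of plate_top between 0.014 and 0.022 m and angle between rubber_disc's own z axis and vertical below 0.07 rad), for 0.2 s.
3. the blue disc lies flat and centred on the rubber disc (horizontal distance between blue_disc and plate_top below 0.007 m and z of blue_disc in the frame of plate_top between 0.034 and 0.042 m and angle between blue_disc's own z axis and vertical below 0.07 rad), for 0.2 s.
4. the magnifier lens is over the stack and level (value of joint magnifier_swivel between -0.12 and 0.12 rad and value of joint magnifier_tilt between -0.12 and 0.12 rad), for 0.2 s.
At the end, for the whole second after the job is handed in: Steel, rubber and blue disc lie at rest in that order from the bottom on the plate, flat, at the right height within 4 mm and within 7 mm of its centre; magnifier swivel and tilt within 0.12 rad of 0; can, flask and bottle upright, within 30 mm of where they stood (all of step 1 and all of step 2 and all of step 3 and all of step 4 and linear speed of each of steel_disc, rubber_disc, blue_disc below 0.02 m/s and distance of each of dropper_bottle, bare_stem_can, oil_flask from where it was at the start of the episode below 0.03 m and angle between each of dropper_bottle, bare_stem_can, oil_flask's own z axis and vertical below 0.15 rad); the robot touches nothing.
It fails at once if the can, flask or bottle is shifted by more than 30 mm or tipped (distance of any of dropper_bottle, bare_stem_can, oil_flask from where it was at the start of the episode above 0.03 m or angle between any of dropper_bottle, bare_stem_can, oil_flask's own z axis and vertical above 0.3 rad).
It also fails if it takes over 72 s, if anything falls off the work surface, if the arm or the gripper's body presses on something with over 40 N, if the wrist force passes 120 N, or if a joint passes its speed limit or range.

### The arm

A 7-joint arm with a two-finger parallel gripper is mounted at the origin on a cart in front of the work surface, level with it; the furniture and walls round the work are solid. World frame = base frame: x ahead of the robot, y to its left, z up, the work surface at z = 0. Lengths are in m, angles in degrees, forces in N, time in s.
With the tool pointing down it reaches from about 0.35 to 0.9 m from the base axis. Payload 19.9 kg.
Tool frame: the origin (TCP) lies at the very end of the fingers, on their centre line; the grasp point (between the pads) lies 19 mm behind it; z points along the fingers, y is the line along which they close (so a half turn about z gives the same grasp; the last joint's range is limited). The gripper opens to 94 mm and grips with 3 to 60 N. Pads are 16 mm wide; open, the fingers measure 119 mm over their backs; the gripper's body (75 mm by 177 mm) begins 78 mm behind the grasp point.
Start: joints at [69.586, 23.915, -0.59, 92.452, 0.269, 63.638, -3.037], TCP at [0.194, -0.594, 0.205] pointing down, gripper open.
Joint ranges: [-161.28, 161.28], [-22.2, 115.67], [-73.04, 71.86], [3.21, 147.25], [-68.34, 248.33], [10.77, 114.83], [-161.83, 161.83]. Speed limits (degrees/s): [108.29, 108.29, 136.94, 136.94, 172.46, 172.46, 172.46].

### API

Orientations are given as [roll, pitch, yaw] about the fixed x, y, z axes, in that order (R = Rz(yaw) Ry(pitch) Rx(roll)).
In Python, from bench import manip, vision, ticket, get_obs gives the robot as it stands (manip), with the cameras (vision), the job (ticket) and the readings as plain functions.
- The arm moves only by the tool pendant, called after ">>>" by a JSON object that holds its "api" and its "payload". Schema: {"type":"object","properties":{"offsets":{"type":"object","properties":{"deltas":{"type":"array","items":{"type":"array","items":{"type":"number"},"minItems":6,"maxItems":6},"minItems":1,"maxItems":10}},"additionalProperties":false,"required":["deltas"]},"aperture":{"type":"number"},"grip_n":{"type":"number"},"only":{"type":"string"},"quiet":{"type":"boolean"},"lines":{"type":"string"}},"required":["offsets"],"additionalProperties":false}. offsets is an object whose key "deltas" holds a list of rows, 1 to 10 of them, each of 6 numbers: dx, dy, dz in shares of the most that a row can go, 1 being 62.5 mm, then a rotation vector rx, ry, rz in parts of the range, where 1.0 means 60 degrees; each row shifts and turns the commanded pose from where the row before left it, along the tool's axes as they then stand; what a row does not reach is not made up. A row lasts 1/8 s, in which the tool goes at most 0.0625 m and 10.7 degrees, less where a joint would pass 70% of its speed; a pose out of reach is approached as far as the arm can. aperture is the opening from 0.0 (shut) to 1.0 (fully open), set as the call begins (left out keeps the last). The fingers move at their own pace and stop on an object; grip_n is the grip in N (left out, the last holds). Time passes only in rows, so rows that do not move let the fingers close. The tool returns the time, the measured TCP pose, the force, the opening and the grip force at its end. only (a regular expression) keeps the lines of the reply that match it, lines (a string "A,B") keeps lines A to B, and quiet returns only ok. A shift or turn number past 1, either way, is cut back to 1. Input that does not fit is refused with a message, and nothing moves.
- get_obs(): the state, without advancing time (a new reading comes with each control period).
- vision.grab_frame(name): name is "side" or "top"; returns a dict with "frame" (480x640x3 uint8, red, green, blue), "camera_matrix" (3x3 intrinsics, pixels), "k1" (the pictures are not rectified: a ray, as slopes to the right and down, at radius r is drawn at 1 + k1 r^2 times it, then the intrinsics apply), "rvec" (rotation vector, rad) and "tvec" (3), from world to camera coordinates, as OpenCV has them. Camera axes: x right, y down, z forward; pixel columns grow to the right and rows downward; lengths in m; the calibration is good to about 2 mm. A picture is of the moment at which its call begins. There is no depth.
- ticket.sign_off(): hands the job in; it is judged then, once.
The state is a dict: "clock": time; "q": joint angles; "qd": joint speeds; "effort": joint torques, N m; "eef_pos": TCP position; "orientation": TCP orientation; "contact_force": force on the tool from outside, world axes, zero at the start; "wrist_torque": the same for the moment, N m; "width": opening from 0.0 (shut) to 1.0 (fully open); "gripper_force": force on a finger pad.
Only numpy, scipy, OpenCV 4.12 (cv2) and the standard library are available. Lean on these libraries where they do the work, as an engineer would, in place of code of your own. Each camera call takes 0.05 s, during which the arm holds its last target. There are 200 camera calls.

## Working session

There is one attempt and no reset: what is moved stays moved. The work goes in short steps, Python scripts to look and compute and a tool call to move; the robot and the scene stay as the last step left them, time stands still between calls to the robot, and variables do not carry over. Pictures are saved under pics/ and viewed, at most 10 in all, crops included, and the job is handed in when it is done.

```bash
ls; mkdir -p pics; cat > h.py <<'E'
import numpy as np, cv2
from bench import manip, vision, ticket, get_obs
def grab(n):
    f=vision.grab_frame(n); cv2.imwrite
    return f
def ray(f,u,v):
    K=np.array(f["camera_matrix"]);R=cv2.Rodrigues(np.array(f["rvec"],float))[0];t=np.array(f["tvec"],float).ravel()
    p=cv2.undistortPoints(np.array([[[u,v]]],float),K,np.array([f["k1"],0,0,0.]))[0,0]
    return -R.T@t, R.T@np.array([p[0],p[1],1.])
def onz(f,u,v,z):
    c,d=ray(f,u,v); return c+d*(z-c[2])/d[2]
def two(f,a,g,b):
    c1,d1=ray(f,*a);c2,d2=ray(g,*b)
    s=np.linalg.lstsq(np.c_[d1,-d2],c2-c1,rcond=None)[0]
    p,q=c1+s[0]*d1,c2+s[1]*d2
    return (p+q)/2,np.linalg.norm(p-q)
def proj(f,P):
    return cv2.projectPoints(np.array(P,float).reshape(-1,3),np.array(f["rvec"],float),np.array(f["tvec"],float),np.array(f["camera_matrix"]),np.array([f["k1"],0,0,0.]))[0][:,0]
E
python3 - <<'E'
from h import *
np.set_printoptions(precision=4,suppress=True)
for n in("side","top"):
    f=grab(n); cv2.imwrite(f"pics/{n}0.png",f["frame"][:,:,::-1]); print(n,ray(f,320,240),f["k1"])
print(get_obs())
E
```

```text
bench.py
pics
side (array([0.3719, 0.8593, 0.9233]), array([ 0.1176, -0.7487, -0.6525])) -0.06837867886221154
top (array([ 0.2627, -0.0237,  1.1207]), array([ 0.2483, -0.0223, -0.9687])) 0.038080386371714445
{'clock': 0.1, 'q': array([69.5862, 23.9431, -0.5917, 92.4809,  0.2684, 63.6396, -3.0362]), 'qd': array([ 0.0665, -0.1238, -0.0551, -0.0474,  0.0346,  0.0516,  0.0056]), 'effort': array([ -0.0006, -85.2578,   0.6392, -42.6695,  -0.0489,   0.0163,
         0.0001]), 'eef_pos': array([ 0.1934, -0.594 ,  0.2049]), 'orientation': array([-179.9379,    0.0036,   18.0379]), 'contact_force': array([0.0916, 0.1234, 0.6868]), 'wrist_torque': array([0.0028, 0.037 , 0.0251]), 'gripper_force': 0.0, 'width': 0.9967028709633676}
```

View pics/side0.png

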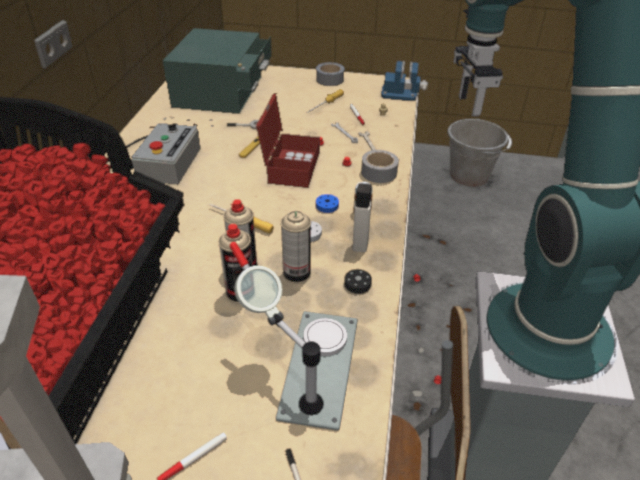

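View pics/top0.png

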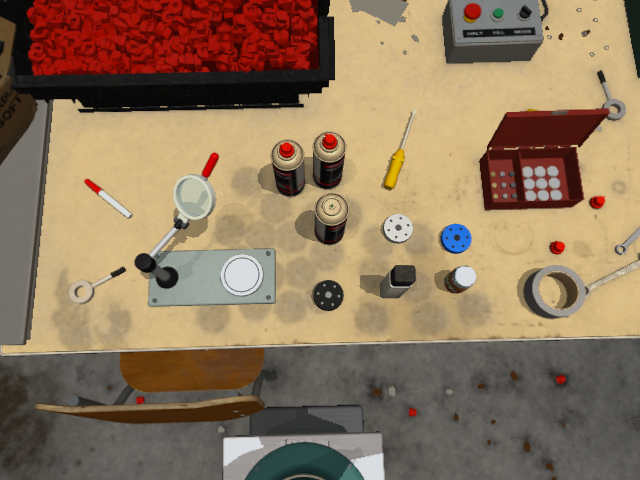

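The top view shows the steel disc at (398,228), blue (456,238), rubber (328,295), plate (242,275), hub (146,263), lens (194,197), handle (210,166), bottle (461,279), flask (400,280) and bare-stem can (331,215). In the side view, blue is at (327,203), rubber (358,281), plate (325,335), and the steel disc is partly hidden at (314,230).

```bash
python3 - <<'E'
from h import *
T=cv2.imread("pics/top0.png");S=cv2.imread("pics/side0.png")
def c(I,u,v,r=22):return cv2.resize(I[v-r:v+r,u-r:u+r],(264,264),interpolation=cv2.INTER_CUBIC)
A=np.hstack([c(T,398,228),c(T,456,238),c(T,328,295)])
B=np.hstack([c(S,314,230),c(S,327,203),c(S,358,281)])
cv2.imwrite("pics/crops.png",np.vstack([A,B]))
E
```

```text
(no output)
```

View pics/crops.png

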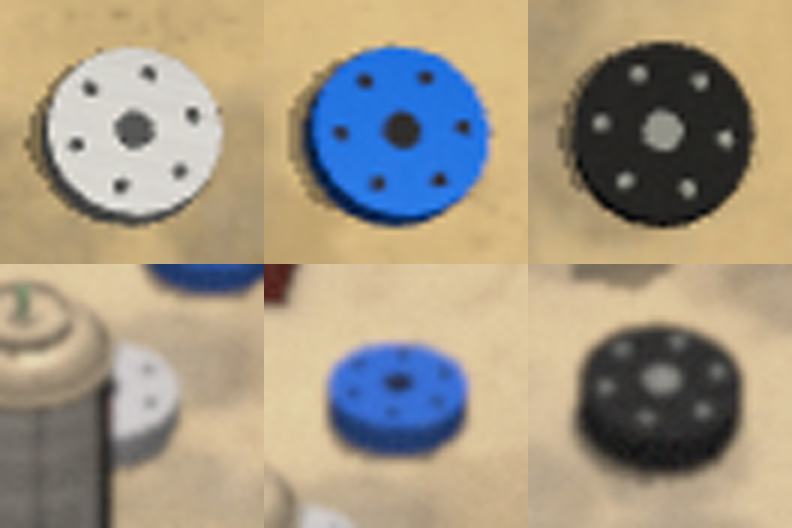

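The crops show a clear central dot on every disc. In the side view the steel disc shows only two dimples, in crop pixels (148,106) and (149,138), which match top-crop dimples (179,171) and (121,186).

```bash
cat > m.py <<'E'
from h import *
np.set_printoptions(precision=4,suppress=True)
def cen(f,u,v,r,fn):
    I=f["frame"][int(v-r):int(v+r+1),int(u-r):int(u+r+1)].astype(float)
    w=fn(I); y,x=np.mgrid[:w.shape[0],:w.shape[1]]
    return np.array([(w*x).sum()/w.sum()+int(u-r),(w*y).sum()/w.sum()+int(v-r)])
dark=lambda I:np.clip(np.percentile(I.sum(2),70)-40-I.sum(2),0,None)
lite=lambda I:np.clip(I.sum(2)-np.percentile(I.sum(2),50)-40,0,None)
E
python3 - <<'E'
from m import *
T,S=grab("top"),grab("side")
b=[cen(T,456.5,237.5,4,dark),cen(S,327.3,200.6,3,dark)]
r=[cen(T,328,294.5,5,lite),cen(S,358,278.3,4,lite)]
d1=[cen(T,398+(179-132)/6,228+(171-132)/6,2,dark),(314-22+148/6-.4,230-22+106/6-.4)]
d2=[cen(T,398+(121-132)/6,228+(186-132)/6,2,dark),(314-22+149/6-.4,230-22+138/6-.4)]
for n,p in(("blue",b),("rub",r),("d1",d1),("d2",d2)): print(n,p,two(T,p[0],S,p[1]))
s=cen(T,398.2,227.5,5,dark); print("steel",s,onz(T,*s,.018))
print("blue z18",onz(T,*b[0],.018),onz(S,*b[1],.018),"rub z20",onz(T,*r[0],.02),onz(S,*r[1],.02))
# plate: bright low-sat blob
for n,f,(u,v) in(("T",T,(242,275)),("S",S,(325,335))):
    hsv=cv2.cvtColor(f["frame"],cv2.COLOR_RGB2HSV)
    m=((hsv[...,1]<30)&(hsv[...,2]>185)).astype(np.uint8)
    m[:, :u-40]=0;m[:,u+40:]=0;m[:v-40]=0;m[v+40:]=0
    cs=max(cv2.findContours(m,0,1)[0],key=cv2.contourArea); e=cv2.fitEllipse(cs); print("plate",n,e,onz(f,*e[0],.026))
    if n=="T":p0=e[0]
    else: print(two(T,p0,S,e[0]))
    red=((hsv[...,0]<6)|(hsv[...,0]>174))&(hsv[...,1]>150)&(hsv[...,2]>90)
    w=np.zeros_like(m); 
    if n=="T": w[145:190,195:225]=1
    else: w[235:275,225:258]=1
    ys,xs=np.nonzero(red&(w>0)); 
    P=np.c_[xs,ys].astype(float);mu=P.mean(0);U=np.linalg.svd(P-mu,full_matrices=False)[2][0];t=(P-mu)@U
    print("handle",n,len(xs),mu,U,mu+U*t.min(),mu+U*t.max())
    print([tuple(map(int,(x.min(),x.max()))) for x in(xs,ys)])
# dark hub
C=cv2.resize(T["frame"][140:300,130:290,::-1],(600,600),interpolation=2)
D=cv2.resize(S["frame"][215:425,220:360,::-1],(400,600),interpolation=2)[:, :]
cv2.imwrite("pics/mag.png",cv2.resize(np.hstack([C,D]),(800,480)))
E
```

```text
blue [array([456.5676, 237.2514]), array([326.9611, 200.261 ])] (array([ 0.5434, -0.3443,  0.0182]), np.float64(0.0010797489311423724))
rub [array([328.0305, 294.334 ]), array([357.8559, 277.7167])] (array([ 0.4266, -0.0621,  0.02  ]), np.float64(0.0009173619276607795))
d1 [array([405.504 , 234.0732]), (316.2666666666667, 225.26666666666665)] (array([ 0.5538, -0.235 ,  0.0174]), np.float64(0.0007200305365457739))
d2 [array([395.7152, 236.5448]), (316.43333333333334, 230.6)] (array([ 0.5492, -0.2135,  0.0179]), np.float64(0.0015786173904347278))
steel [397.9766 227.1658] [ 0.5693 -0.2197  0.018 ]
blue z18 [ 0.5429 -0.3443  0.018 ] [ 0.544  -0.3448  0.018 ] rub z20 [ 0.4262 -0.0621  0.02  ] [ 0.4271 -0.0622  0.02  ]
plate T ((241.4208221435547, 274.3472900390625), (39.68243408203125, 41.254329681396484), 62.6812858581543) [0.4731 0.1198 0.026 ]
handle T 194 [209.8351 164.5361] [-0.4531  0.8914] [215.5623 153.2692] [204.0061 176.0031]
[(202, 217), (153, 176)]
plate S ((325.8551940917969, 333.7334899902344), (31.49571990966797, 42.27764892578125), 103.2291259765625) [0.4724 0.1192 0.026 ]
(array([0.4727, 0.1197, 0.0268]), np.float64(0.0006699945569439986))
handle S 228 [237.4737 252.3772] [0.4174 0.9087] [229.2329 234.4338] [243.2546 264.9646]
[(226, 247), (235, 266)]
```

View pics/mag.png

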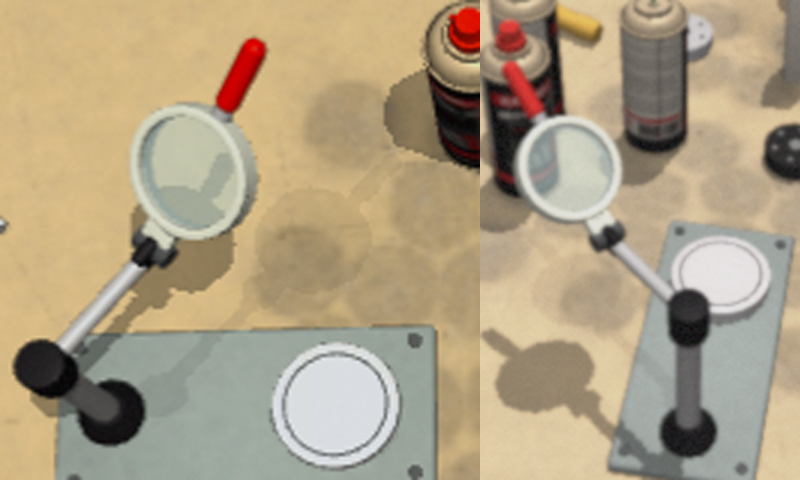

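```bash
python3 - <<'E'
from m import *
T,S=grab("top"),grab("side")
hub,gap=two(T,(145,262.7),S,(311,347.5)); print("hub",hub,gap,onz(T,145,262.7,.181),onz(S,311,347.5,.181))
pl=np.array([.4727,.1196,.026])
y=hub-pl;print("post dist",np.hypot(y[0],y[1]),"stand yaw of +y",np.degrees(np.arctan2(y[1],y[0])))
# handle outer end
A=two(T,(215.2,154.5),S,(229.8,236));print("handle outer",A)
B=two(T,(204,176),S,(243,265));print("handle inner",B)
lens=two(T,(130+193/3,140+170/3),S,(220+(568-480)/2.286,215+168/2.286));print("lens",lens)
hin=two(T,(130+153/3,140+248/3),S,(220+(606-480)/2.286,215+232/2.286));print("hinge",hin)
print("can",onz(T,331,205,.185),two(T,(331.5,205.5),S,(295.5,213)),"flask",onz(T,403,273,.179),"bottle",onz(T,463,277.5,.085))
print("redcans",onz(T,286,149,.196),onz(T,330,141,.196))
E
```

```text
hub [0.4734 0.2767 0.1754] 0.004017445585576165 [0.4702 0.2749 0.181 ] [0.4747 0.2806 0.181 ]
post dist 0.15705876262452473 stand yaw of +y 89.73157934015477
handle outer (array([0.644 , 0.1337, 0.2726]), np.float64(0.01035080858605909))
handle inner (array([0.6179, 0.1605, 0.2324]), np.float64(0.005115050439557247))
lens (array([0.5874, 0.1835, 0.2026]), np.float64(0.0007098311862751472))
hinge (array([0.5497, 0.2149, 0.1693]), np.float64(0.003549557454579208))
can [ 0.5695 -0.068   0.185 ] (array([ 0.5708, -0.0691,  0.1816]), np.float64(0.0023350933107985023)) flask [ 0.4378 -0.1943  0.179 ] bottle [ 0.4428 -0.3297  0.085 ]
redcans [0.6797 0.0137 0.196 ] [ 0.6936 -0.0703  0.196 ]
```

The rows are not in the units I measure in: shifts go in shares of 62.5 mm and turns go in shares of 60 degrees. I convert before sending: -0.043 m is -0.688, 9 degrees / 60 = 0.15.

>>> {"api": "pendant", "payload": {"offsets": {"deltas":[[0, 0, 0, 0, 0, 0.15], [0, 0, 0, 0, 0, 0.15], [0.688, -0.688, 0, 0, 0, 0], [0.688, -0.688, 0, 0, 0, 0], [0.688, -0.688, 0, 0, 0, 0], [0.688, -0.688, 0, 0, 0, 0], [0.688, -0.688, 0, 0, 0, 0], [0.688, -0.688, 0, 0, 0, 0], [0.688, -0.688, 0, 0, 0, 0], [0.688, -0.688, 0, 0, 0, 0]]}, "aperture": 0.9, "grip_n": 30}}

```text
clock: 1.55
eef_pos: [0.5385, -0.2485, 0.2056]
orientation: [180.0, -0.0, 0.0]
contact_force: [1.7, -1.4, -0.4]
width: 0.899
gripper_force: 0.0
```

Scaled: 0.05 m is 0.8, 0.031 m is 0.496.

>>> {"api": "pendant", "payload": {"offsets": {"deltas":[[0.496, -0.48, 0, 0, 0, 0], [0, 0, 0.8, 0, 0, 0], [0, 0, 0.8, 0, 0, 0], [0, 0, 0.48, 0, 0, 0], [0, 0, 0, 0, 0, 0], [0, 0, 0, 0, 0, 0]]}}}

```text
clock: 2.3
eef_pos: [0.569, -0.2203, 0.0768]
orientation: [180.0, -0.1, 0.0]
contact_force: [-0.0, 0.3, 1.1]
width: 0.9
gripper_force: 0.0
```

```bash
python3 - <<'E'
from m import *
for n in("top","side"):
    f=grab(n); cv2.imwrite(f"pics/a_{n}.png",cv2.resize(f["frame"][100:340,220:540,::-1],(640,480)))
print(get_obs()["eef_pos"])
E
```

```text
[ 0.5691 -0.2204  0.0771]
```

View pics/a_top.png

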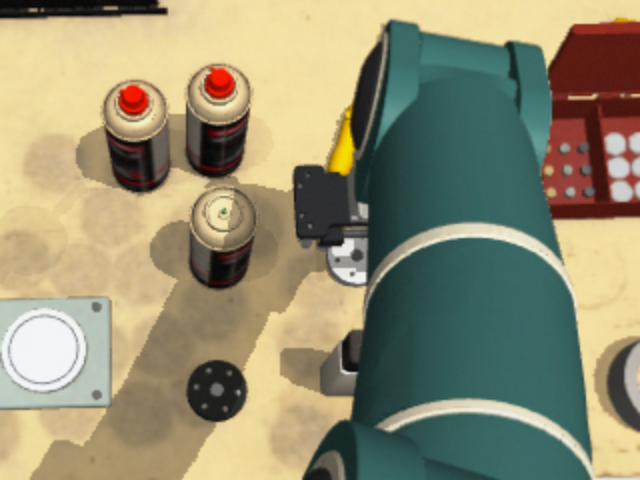

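The top view shows the gripper over the steel disc at (350,260), clear of the can at (222,235) and the flask at (345,360). I'll go down and grip.

Scaled: 0.04 m is 0.64, 0.02 m is 0.32.

>>> {"api": "pendant", "payload": {"offsets": {"deltas":[[0, 0, 0.64, 0, 0, 0], [0, 0, 0.32, 0, 0, 0], [0, 0, 0.208, 0, 0, 0], [0, 0, 0, 0, 0, 0]]}}}

```text
clock: 2.9
eef_pos: [0.5682, -0.2199, 0.0022]
orientation: [-180.0, 0.0, 0.0]
contact_force: [-0.6, -0.7, 0.3]
width: 0.902
gripper_force: 0.0
```

>>> {"api": "pendant", "payload": {"offsets": {"deltas":[[0, 0, 0, 0, 0, 0], [0, 0, 0, 0, 0, 0], [0, 0, 0, 0, 0, 0], [0, 0, 0, 0, 0, 0], [0, 0, 0, 0, 0, 0], [0, 0, 0, 0, 0, 0]]}, "aperture": 0.3, "grip_n": 40}}

```text
clock: 3.65
eef_pos: [0.5687, -0.22, 0.0031]
orientation: [180.0, -0.0, 0.0]
contact_force: [-0.5, 2.0, 6.2]
width: 0.671
gripper_force: 40.0
```

Scaled: -0.06 m is -0.96, -0.03 m is -0.48.

>>> {"api": "pendant", "payload": {"offsets": {"deltas":[[0, 0, -0.48, 0, 0, 0], [0, 0, -0.96, 0, 0, 0], [0, 0, -0.96, 0, 0, 0], [0, 0, -0.96, 0, 0, 0], [0, 0, -0.16, 0, 0, 0]]}}}

```text
clock: 4.28
eef_pos: [0.5696, -0.2205, 0.2266]
orientation: [179.9, -0.3, 0.0]
contact_force: [0.1, 0.2, -4.5]
width: 0.671
gripper_force: 40.0
```

>>> {"api": "pendant", "payload": {"offsets": {"deltas":[[-0.128, -0.448, 0, 0, 0, 0], [-0.256, -0.9056, 0, 0, 0, 0], [-0.256, -0.9056, 0, 0, 0, 0], [-0.256, -0.9056, 0, 0, 0, 0], [-0.256, -0.9056, 0, 0, 0, 0], [-0.256, -0.9056, 0, 0, 0, 0], [-0.128, -0.4576, 0, 0, 0, 0], [0, 0, 0, 0, 0, 0]]}}}

```text
clock: 5.28
eef_pos: [0.4708, 0.1215, 0.2215]
orientation: [-180.0, 0.1, 0.3]
contact_force: [0.5, -0.9, -4.5]
width: 0.67
gripper_force: 40.0
```

```bash
python3 - <<'E'
from m import *
for n in("side","top"):
    f=grab(n); cv2.imwrite(f"pics/b_{n}.png",cv2.resize(f["frame"][130:380,150:470,::-1],(640,500)))
print(get_obs()["eef_pos"])
E
```

```text
[0.4717 0.119  0.2216]
```

View pics/b_side.png

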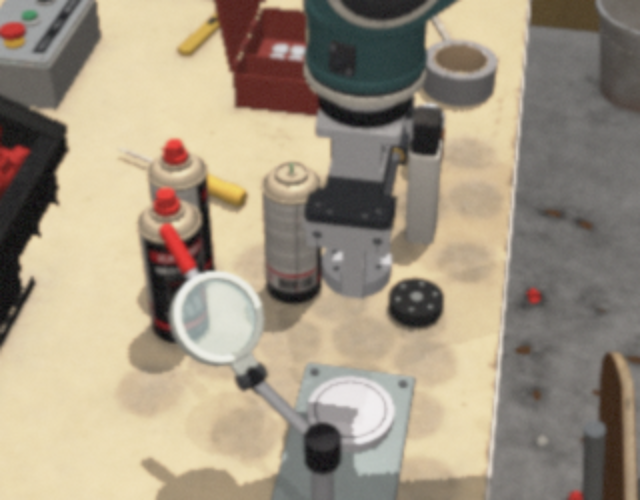

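The side view shows the disc held level, its lower rim spanning columns 325 to 392 of the crop. The plate at (350,410) is clear, and the lens at (215,318) is out of the way. I'll check the disc's offset from the tool numerically.

```bash
python3 - <<'E'
from m import *
S=grab("side"); p=get_obs()["eef_pos"];print(p)
a=np.linspace(0,2*np.pi,73)
for z in(-.003,.015):
    q=proj(S,np.c_[p[0]+.032*np.cos(a),p[1]+.032*np.sin(a),np.full(73,p[2]+z)])
    print(z,q[:,0].min(),q[:,0].max(),q[:,1].max())
print(proj(S,p),proj(S,p+[.01,0,0]))
g=cv2.cvtColor(S["frame"],cv2.COLOR_RGB2HSV)
for v in(258,262,266,270): print(v,[tuple(x) for x in g[v,306:352:1,1:].tolist()])
E
```

```text
[0.4719 0.1186 0.2217]
-0.003 310.8710757951739 345.8202349847225 277.7833837420545
0.015 310.9012629827876 346.2602555791409 270.51693244214755
[[328.3975 264.2979]] [[322.9974 263.62  ]]
258 [(21, 111), (27, 105), (28, 72), (23, 55), (6, 81), (9, 119), (2, 132), (6, 133), (4, 136), (5, 142), (3, 154), (5, 188), (5, 202), (4, 194), (6, 167), (6, 139), (8, 130), (6, 130), (10, 130), (10, 131), (12, 129), (12, 131), (8, 129), (10, 130), (8, 125), (8, 124), (6, 120), (4, 129), (6, 137), (6, 136), (6, 136), (8, 136), (6, 135), (5, 148), (6, 182), (5, 206), (4, 216), (3, 221), (7, 215), (22, 173), (48, 144), (62, 135), (67, 134), (65, 134), (64, 135), (67, 134)]
262 [(27, 115), (35, 108), (30, 77), (44, 52), (10, 74), (7, 113), (6, 132), (4, 137), (4, 136), (2, 134), (4, 119), (5, 98), (3, 100), (2, 118), (6, 128), (10, 128), (6, 130), (8, 129), (14, 130), (8, 133), (8, 129), (8, 131), (10, 129), (8, 129), (10, 127), (9, 117), (10, 124), (4, 131), (6, 133), (6, 135), (8, 133), (4, 116), (5, 96), (8, 98), (4, 122), (5, 146), (5, 154), (8, 158), (8, 164), (43, 176), (68, 206), (69, 213), (
[... 307 characters left out ...]
7, 114), (4, 122), (9, 136), (4, 137), (4, 134), (6, 138), (4, 134), (4, 133), (6, 137), (4, 133), (2, 125), (5, 110), (7, 103), (38, 133), (67, 197), (66, 227), (65, 232), (62, 233), (62, 234), (65, 233), (63, 234)]
270 [(28, 81), (35, 88), (74, 83), (84, 73), (56, 110), (56, 163), (40, 148), (20, 115), (5, 107), (5, 107), (0, 108), (0, 110), (5, 112), (4, 117), (6, 123), (6, 127), (10, 130), (12, 133), (8, 129), (6, 130), (8, 130), (8, 129), (10, 131), (8, 132), (10, 125), (11, 113), (4, 118), (2, 123), (4, 120), (4, 119), (2, 115), (2, 113), (5, 109), (5, 107), (0, 104), (5, 103), (19, 110), (53, 158), (71, 216), (64, 230), (63, 233), (67, 231), (69, 221), (74, 192), (69, 163), (65, 126)]
```

Scaled: 0.05 m is 0.8, 0.04 m is 0.64.

>>> {"api": "pendant", "payload": {"offsets": {"deltas":[[-0.016, 0, 0.48, 0, 0, 0], [0, 0, 0.8, 0, 0, 0], [0, 0, 0.8, 0, 0, 0], [0, 0, 0.64, 0, 0, 0], [0, 0, 0.192, 0, 0, 0], [0, 0, 0, 0, 0, 0], [0, 0, 0, 0, 0, 0], [0, 0, 0, 0, 0, 0]]}}}

```text
clock: 6.42
eef_pos: [0.4718, 0.1196, 0.0416]
orientation: [-180.0, -0.1, 0.0]
contact_force: [0.8, 0.4, -3.7]
width: 0.671
gripper_force: 40.0
```

Down about 12 mm to touch, then release.

>>> {"api": "pendant", "payload": {"offsets": {"deltas":[[0, 0, 0.128, 0, 0, 0], [0, 0, 0.072, 0, 0, 0], [0, 0, 0, 0, 0, 0], [0, 0, 0, 0, 0, 0]]}}}

```text
clock: 6.92
eef_pos: [0.4713, 0.1195, 0.0279]
orientation: [-180.0, -0.0, 0.0]
contact_force: [2.1, -1.5, -1.2]
width: 0.675
gripper_force: 40.0
```

>>> {"api": "pendant", "payload": {"offsets": {"deltas":[[0, 0, 0, 0, 0, 0], [0, 0, 0, 0, 0, 0], [0, 0, 0, 0, 0, 0]]}, "aperture": 0.8}}

```text
clock: 7.3
eef_pos: [0.471, 0.1196, 0.028]
orientation: [-180.0, 0.0, 0.0]
contact_force: [0.0, -0.1, 0.3]
width: 0.8
gripper_force: 0.0
```

>>> {"api": "pendant", "payload": {"offsets": {"deltas":[[0, 0, -0.32, 0, 0, 0], [0, 0, -0.8, 0, 0, 0], [0, 0, -0.96, 0, 0, 0], [0, 0, -0.96, 0, 0, 0], [0, 0, 0, 0, 0, 0]]}, "aperture": 0.9}}

```text
clock: 7.92
eef_pos: [0.4729, 0.1201, 0.2221]
orientation: [-179.9, -0.4, 0.0]
contact_force: [-0.4, -0.1, -0.7]
width: 0.903
gripper_force: 0.0
```

Scaled: 0.046 m is 0.736, 0.044 m is 0.704, 9 degrees / 60 = 0.15.

>>> {"api": "pendant", "payload": {"offsets": {"deltas":[[-0.192, 0.736, 0, 0, 0, 0], [-0.192, 0.736, 0, 0, 0, 0], [-0.192, 0.736, 0, 0, 0, 0], [-0.144, 0.704, 0, 0, 0, 0], [0, 0, 0, 0, 0, 0.15], [0, 0, 0, 0, 0, 0.15], [0, 0, 0, 0, 0, 0.15], [0, 0, 0, 0, 0, 0.15], [0, 0, 0, 0, 0, 0.15], [0, 0, 0, 0, 0, 0]]}}}

```text
clock: 9.18
eef_pos: [0.4258, -0.0625, 0.2173]
orientation: [180.0, 0.1, -44.9]
contact_force: [0.2, 0.4, 0.7]
width: 0.901
gripper_force: 0.0
```

```bash
python3 - <<'E'
from m import *
T,S=grab("top"),grab("side")
print(get_obs()["eef_pos"])
I=[cv2.resize(f["frame"][v-40:v+40,u-40:u+40,::-1],(400,400),interpolation=2) for f,u,v in((T,242,275),(S,326,330))]
cv2.imwrite("pics/c.png",np.hstack(I))
for f,u,v,r in((T,240,271,4),(S,326,325,3)):
    p=cen(f,u,v,r,dark);print(p,onz(f,*p,.044),proj(f,[.4727,.1196,.044]))
E
```

```text
[ 0.4259 -0.0625  0.2176]
[240.7791 273.1002] [0.4724 0.1188 0.044 ] [[240.3968 272.9539]]
[325.9421 327.2154] [0.4729 0.1171 0.044 ] [[325.8628 328.1763]]
```

View pics/c.png

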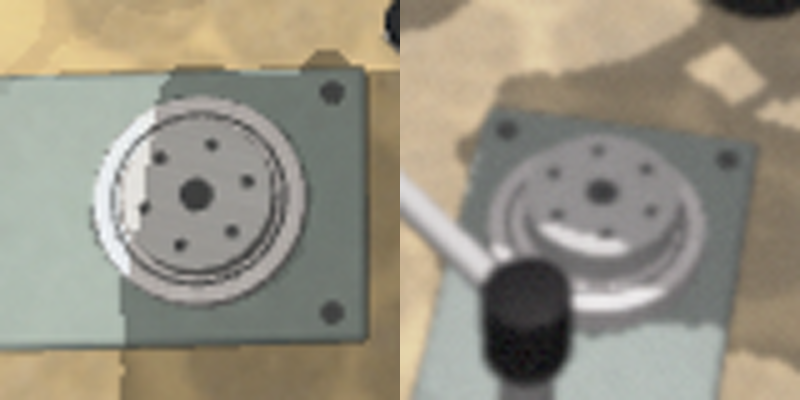

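The steel disc sits flat and centred on the plate, with its central dot at (197,195) in the top crop and within about 1–2 mm of target. Next is the rubber disc.

Scaled: 0.05 m is 0.8, 0.04 m is 0.64.

>>> {"api": "pendant", "payload": {"offsets": {"deltas":[[0, 0, 0.48, 0, 0, 0], [0, 0, 0.8, 0, 0, 0], [0, 0, 0.8, 0, 0, 0], [0, 0, 0.64, 0, 0, 0], [0, 0, 0.48, 0, 0, 0], [0, 0, 0.208, 0, 0, 0], [0, 0, 0, 0, 0, 0], [0, 0, 0, 0, 0, 0]]}}}

```text
clock: 10.28
eef_pos: [0.4268, -0.0626, 0.0059]
orientation: [-180.0, -0.1, -44.9]
contact_force: [0.8, -0.6, -0.1]
width: 0.901
gripper_force: 0.0
```

>>> {"api": "pendant", "payload": {"offsets": {"deltas":[[0, 0, 0, 0, 0, 0], [0, 0, 0, 0, 0, 0], [0, 0, 0, 0, 0, 0], [0, 0, 0, 0, 0, 0], [0, 0, 0, 0, 0, 0], [0, 0, 0, 0, 0, 0]]}, "aperture": 0.3, "grip_n": 30}}

```text
clock: 11.02
eef_pos: [0.4265, -0.0626, 0.0054]
orientation: [-180.0, -0.0, -45.0]
contact_force: [-1.4, 0.4, 8.4]
width: 0.672
gripper_force: 30.0
```

Scaled: -0.06 m is -0.96, -0.03 m is -0.48, -9 degrees / 60 = -0.15.

>>> {"api": "pendant", "payload": {"offsets": {"deltas":[[0, 0, -0.48, 0, 0, 0], [0, 0, -0.96, 0, 0, 0], [0, 0, -0.96, 0, 0, 0], [0, 0, -0.48, 0, 0, 0], [0, 0, 0, 0, 0, -0.15], [0, 0, 0, 0, 0, -0.15], [0, 0, 0, 0, 0, -0.15], [0, 0, 0, 0, 0, -0.15], [0, 0, 0, 0, 0, -0.15]]}}}

```text
clock: 12.15
eef_pos: [0.426, -0.0625, 0.185]
orientation: [-180.0, 0.0, 0.3]
contact_force: [-0.2, -0.2, -1.4]
width: 0.674
gripper_force: 30.0
```

>>> {"api": "pendant", "payload": {"offsets": {"deltas":[[0.128, -0.48, 0, 0, 0, 0], [0.192, -0.8, 0, 0, 0, 0], [0.208, -0.8, 0, 0, 0, 0], [0.208, -0.8384, 0, 0, 0, 0], [0, 0, 0.8, 0, 0, 0], [0, 0, 0.8, 0, 0, 0], [0, 0, 0.32, 0, 0, 0], [0, 0, 0, 0, 0, 0], [0, 0, 0, 0, 0, 0]]}}}

```text
clock: 13.28
eef_pos: [0.4726, 0.1201, 0.0659]
orientation: [-180.0, -0.1, 0.0]
contact_force: [-0.7, -0.5, 0.5]
width: 0.673
gripper_force: 30.0
```

```bash
python3 - <<'E'
from m import *
S=grab("side"); p=get_obs()["eef_pos"];print(p)
a=np.linspace(0,2*np.pi,73)
q=proj(S,np.c_[p[0]+.032*np.cos(a),p[1]+.032*np.sin(a),np.full(73,p[2]+.005)])
print(q[:,0].min(),q[:,0].max(),q[:,1].max(),proj(S,p+[0,0,.005]))
v=int(proj(S,p+[0,0,.005])[0,1]); 
for d in(-2,2,6):print(v+d,[tuple(x) for x in cv2.cvtColor(S["frame"],cv2.COLOR_RGB2HSV)[v+d,298:358,1:].tolist()])
E
```

```text
[0.4727 0.12   0.0661]
310.12356759633667 342.0447935403923 331.872353862947 [[326.0947 319.5205]]
317 [(64, 200), (63, 199), (64, 199), (49, 183), (14, 165), (9, 165), (11, 163), (7, 145), (4, 125), (4, 121), (4, 127), (5, 143), (4, 143), (6, 121), (7, 109), (6, 119), (4, 120), (8, 122), (6, 121), (8, 124), (6, 128), (11, 134), (12, 131), (10, 133), (6, 132), (8, 133), (6, 130), (8, 131), (6, 130), (12, 133), (10, 132), (8, 132), (10, 133), (6, 131), (10, 129), (9, 118), (10, 104), (9, 109), (4, 121), (10, 128), (10, 131), (12, 124), (8, 96), (11, 69), (13, 99), (15, 156), (16, 173), (16, 176), (20, 178), (26, 178), (29, 178), (31, 172), (36, 176), (44, 179), (46, 182), (52, 192), (52, 190), (51, 191), (54, 192), (58, 197)]
321 [(63, 207), (64, 195), (42, 170), (13, 163), (8, 168), (10, 173), (9, 
[... 464 characters left out ...]
, 113), (2, 110), (2, 117), (7, 141), (12, 172), (11, 178), (9, 165), (42, 171)]
325 [(62, 205), (41, 174), (11, 163), (9, 170), (13, 175), (14, 165), (9, 136), (7, 111), (9, 114), (4, 127), (7, 143), (5, 146), (9, 136), (8, 100), (13, 61), (27, 38), (7, 36), (23, 33), (17, 30), (0, 36), (11, 71), (9, 115), (10, 133), (12, 131), (10, 129), (12, 133), (10, 131), (8, 130), (12, 130), (14, 128), (9, 118), (6, 87), (9, 59), (9, 60), (8, 64), (15, 51), (12, 41), (21, 37), (0, 39), (24, 32), (21, 36), (15, 34), (8, 32), (8, 94), (2, 159), (4, 183), (9, 188), (10, 185), (10, 187), (11, 187), (11, 188), (10, 185), (11, 185), (13, 183), (13, 182), (12, 184), (10, 181), (9, 163), (29, 158), (64, 203)]
```

Scaled: 0.012 m is 0.192, 0.005 m is 0.08.

>>> {"api": "pendant", "payload": {"offsets": {"deltas":[[0, 0, 0.192, 0, 0, 0], [0, 0, 0.08, 0, 0, 0], [0, 0, 0, 0, 0, 0], [0, 0, 0, 0, 0, 0]]}}}

```text
clock: 13.82
eef_pos: [0.472, 0.1199, 0.0478]
orientation: [-180.0, 0.0, 0.0]
contact_force: [0.4, 0.5, -0.8]
width: 0.675
gripper_force: 30.0
```

>>> {"api": "pendant", "payload": {"offsets": {"deltas":[[0, 0, 0, 0, 0, 0], [0, 0, 0, 0, 0, 0], [0, 0, 0, 0, 0, 0]]}, "aperture": 0.8}}

```text
clock: 14.2
eef_pos: [0.472, 0.1199, 0.0479]
orientation: [-180.0, 0.0, 0.0]
contact_force: [-0.7, -0.6, -0.4]
width: 0.799
gripper_force: 0.0
```

>>> {"api": "pendant", "payload": {"offsets": {"deltas":[[0, 0, -0.32, 0, 0, 0], [0, 0, -0.8, 0, 0, 0], [0, 0, -0.96, 0, 0, 0], [0, 0, -0.64, 0, 0, 0], [0, 0, 0, 0, 0, 0]]}, "aperture": 0.9}}

```text
clock: 14.82
eef_pos: [0.4734, 0.1202, 0.2207]
orientation: [-180.0, -0.3, 0.0]
contact_force: [-0.3, -0.1, -1.1]
width: 0.903
gripper_force: 0.0
```

Scaled: 0.052 m is 0.832, 0.05 m is 0.8.

>>> {"api": "pendant", "payload": {"offsets": {"deltas":[[0, 0.416, 0, 0, 0, 0], [0.128, 0.832, 0, 0, 0, 0], [0.128, 0.832, 0, 0, 0, 0], [0.144, 0.832, 0, 0, 0, 0], [0.144, 0.832, 0, 0, 0, 0], [0.144, 0.832, 0, 0, 0, 0], [0.144, 0.832, 0, 0, 0, 0], [0.144, 0.832, 0, 0, 0, 0], [0.16, 0.8, 0, 0, 0, 0], [0, 0.384, 0, 0, 0, 0]]}}}

```text
clock: 16.08
eef_pos: [0.5426, -0.3464, 0.2161]
orientation: [-180.0, 0.1, -0.1]
contact_force: [-0.7, 0.6, -0.5]
width: 0.899
gripper_force: 0.0
```

>>> {"api": "pendant", "payload": {"offsets": {"deltas":[[0, 0, 0, 0, 0, 0], [0, 0, 0, 0, 0, 0]]}}}

```text
clock: 16.32
eef_pos: [0.5435, -0.3425, 0.2175]
orientation: [-179.9, 0.0, 0.1]
contact_force: [0.2, 0.8, 0.2]
width: 0.902
gripper_force: 0.0
```

```bash
python3 - <<'E'
from m import *
T,S=grab("top"),grab("side")
print(get_obs()["eef_pos"])
for f,q in((T,(.4727,.1196,.064)),(S,(.4727,.1196,.064))):
    u,v=proj(f,q)[0];p=cen(f,round(u),round(v),4 if f is T else 3,lite);print(p,(u,v),onz(f,*p,.064))
b=cen(S,327.3,200.6,3,dark);print(b)
E
```

```text
[ 0.5437 -0.3425  0.218 ]
[239.2881 272.3842] (np.float64(239.10154682525538), np.float64(271.1175381311208)) [0.4701 0.1192 0.064 ]
[326.9241 321.6749] (np.float64(326.06885077285307), np.float64(321.69781641441807)) [0.471  0.1192 0.064 ]
[326.2852 201.0283]
```

Scaled: 0.05 m is 0.8, 0.04 m is 0.64.

>>> {"api": "pendant", "payload": {"offsets": {"deltas":[[0, 0.024, 0.48, 0, 0, 0], [0, 0, 0.8, 0, 0, 0], [0, 0, 0.8, 0, 0, 0], [0, 0, 0.64, 0, 0, 0], [0, 0, 0.48, 0, 0, 0], [0, 0, 0.224, 0, 0, 0], [0, 0, 0, 0, 0, 0], [0, 0, 0, 0, 0, 0]]}}}

```text
clock: 17.42
eef_pos: [0.5441, -0.3458, 0.0053]
orientation: [180.0, -0.1, 0.1]
contact_force: [-0.3, 0.4, -0.1]
width: 0.9
gripper_force: 0.0
```

>>> {"api": "pendant", "payload": {"offsets": {"deltas":[[0, 0, 0, 0, 0, 0], [0, 0, 0, 0, 0, 0], [0, 0, 0, 0, 0, 0], [0, 0, 0, 0, 0, 0], [0, 0, 0, 0, 0, 0], [0, 0, 0, 0, 0, 0]]}, "aperture": 0.3, "grip_n": 30}}

```text
clock: 18.18
eef_pos: [0.5435, -0.3456, 0.0044]
orientation: [180.0, -0.0, 0.0]
contact_force: [-1.4, 1.4, 5.7]
width: 0.673
gripper_force: 30.0
```

Scaled: -0.06 m is -0.96, -0.03 m is -0.48.

>>> {"api": "pendant", "payload": {"offsets": {"deltas":[[0, 0, -0.48, 0, 0, 0], [0, 0, -0.96, 0, 0, 0], [0, 0, -0.96, 0, 0, 0], [0, 0, -0.96, 0, 0, 0], [0, 0, -0.16, 0, 0, 0], [0, 0, 0, 0, 0, 0]]}}}

```text
clock: 18.92
eef_pos: [0.5433, -0.3455, 0.2238]
orientation: [180.0, -0.0, 0.0]
contact_force: [-0.8, -0.3, -1.7]
width: 0.674
gripper_force: 30.0
```

>>> {"api": "pendant", "payload": {"offsets": {"deltas":[[0, -0.416, 0, 0, 0, 0], [-0.128, -0.832, 0, 0, 0, 0], [-0.128, -0.832, 0, 0, 0, 0], [-0.144, -0.832, 0, 0, 0, 0], [-0.144, -0.832, 0, 0, 0, 0], [-0.144, -0.832, 0, 0, 0, 0], [-0.144, -0.832, 0, 0, 0, 0], [-0.144, -0.832, 0, 0, 0, 0], [-0.16, -0.8, 0, 0, 0, 0], [0, -0.4064, 0, 0, 0, 0]]}}}

```text
clock: 20.18
eef_pos: [0.4698, 0.1229, 0.2226]
orientation: [180.0, 0.1, 0.2]
contact_force: [1.5, -0.9, -0.5]
width: 0.673
gripper_force: 30.0
```

>>> {"api": "pendant", "payload": {"offsets": {"deltas":[[0, 0, 0.8, 0, 0, 0], [0, 0, 0.8, 0, 0, 0], [0, 0, 0.48, 0, 0, 0], [0, 0, 0, 0, 0, 0], [0, 0, 0, 0, 0, 0]]}}}

```text
clock: 20.8
eef_pos: [0.472, 0.1203, 0.0946]
orientation: [-180.0, -0.0, 0.1]
contact_force: [-0.1, 1.2, -0.3]
width: 0.672
gripper_force: 30.0
```

```bash
python3 - <<'E'
from m import *
S=grab("side"); p=get_obs()["eef_pos"];print(p)
a=np.linspace(0,2*np.pi,73)
q=proj(S,np.c_[p[0]+.032*np.cos(a),p[1]+.032*np.sin(a),np.full(73,p[2]+.005)])
print(q[:,0].min(),q[:,0].max())
h=cv2.cvtColor(S["frame"],cv2.COLOR_RGB2HSV)
m=(h[...,0]>100)&(h[...,0]<130)&(h[...,1]>120); ys,xs=np.nonzero(m[280:345,300:355]); print(xs.min()+300,xs.max()+301,ys.min()+280,ys.max()+280)
E
```

```text
[0.4723 0.1202 0.0949]
310.3331464957751 342.8174771065587
312 343 307 325
```

Scaled: 0.015 m is 0.24, 0.001 m is 0.016.

>>> {"api": "pendant", "payload": {"offsets": {"deltas":[[0.016, 0, 0.24, 0, 0, 0], [0, 0, 0.144, 0, 0, 0], [0, 0, 0.048, 0, 0, 0], [0, 0, 0, 0, 0, 0], [0, 0, 0, 0, 0, 0]]}}}

```text
clock: 21.48
eef_pos: [0.4732, 0.1196, 0.0671]
orientation: [180.0, -0.0, 0.0]
contact_force: [-1.5, -1.8, 10.0]
width: 0.672
gripper_force: 30.0
```

>>> {"api": "pendant", "payload": {"offsets": {"deltas":[[0, 0, 0, 0, 0, 0], [0, 0, 0, 0, 0, 0], [0, 0, 0, 0, 0, 0]]}, "aperture": 0.8}}

```text
clock: 21.85
eef_pos: [0.473, 0.1198, 0.0668]
orientation: [-180.0, 0.0, 0.0]
contact_force: [0.3, -0.7, 0.2]
width: 0.798
gripper_force: 0.0
```

>>> {"api": "pendant", "payload": {"offsets": {"deltas":[[0, 0, -0.32, 0, 0, 0], [0, 0, -0.8, 0, 0, 0], [0, 0, -0.96, 0, 0, 0], [0, 0, -0.96, 0, 0, 0], [0, 0, 0, 0, 0, 0]]}, "aperture": 0.9}}

```text
clock: 22.48
eef_pos: [0.4748, 0.1204, 0.261]
orientation: [-179.9, -0.4, 0.0]
contact_force: [0.1, -0.5, -1.1]
width: 0.9
gripper_force: 0.0
```

Scaled: 0.05 m is 0.8, 0.03 m is 0.48.

>>> {"api": "pendant", "payload": {"offsets": {"deltas":[[0, 0.48, 0, 0, 0, 0], [0, 0.8, 0, 0, 0, 0], [0, 0.8, 0, 0, 0, 0], [0, 0.8, 0, 0, 0, 0], [0, 0.32, 0, 0, 0, 0], [0, 0, 0, 0, 0, 0]]}}}

```text
clock: 23.22
eef_pos: [0.4727, -0.0814, 0.2561]
orientation: [-180.0, 0.1, -0.1]
contact_force: [0.3, 0.7, -0.4]
width: 0.9
gripper_force: 0.0
```

```bash
cat > mag.py <<'E'
from m import *
from scipy.optimize import least_squares
def pts(s,t,px,py,yaw):
    d=np.array([np.sin(s+yaw),-np.cos(s+yaw),0]); e=np.cos(t)*d+np.sin(t)*np.array([0,0,1.])
    h=np.array([px,py,.167])+.1*d
    return h,h+.06*e,h+.132*e,h+.13*e,h+.157*e
def red(f):
    h=cv2.cvtColor(f["frame"],cv2.COLOR_RGB2HSV)
    return (((h[...,0]<6)|(h[...,0]>174))&(h[...,1]>150)&(h[...,2]>90)).astype(np.uint8)
E
python3 - <<'E'
from mag import *
T,S=grab("top"),grab("side")
print(get_obs()["eef_pos"])
for f,r in((T,4),(S,3)):
    u,v=proj(f,(.4727,.1196,.082))[0];p=cen(f,round(u),round(v),r,dark);print("blue",p,(u,v),onz(f,*p,.082))
n,l,st,c=cv2.connectedComponentsWithStats(red(S)); print([(c[i],st[i]) for i in range(1,n) if 225<c[i][0]<260 and 225<c[i][1]<280 and st[i][4]>15])
n,l,st,c=cv2.connectedComponentsWithStats(red(T)); hT=[c[i] for i in range(1,n) if 195<c[i][0]<225 and 145<c[i][1]<190 and st[i][4]>50][0]; print(hT)
def res(x,full=False):
    P=pts(*x[:2],x[2],x[3],x[4])
    r=np.r_[proj(T,P[2])[0]-hT, proj(T,P[1])[0]-(194.3,196.7), proj(S,P[1])[0]-(258.5,288.5),proj(T,P[0])[0]-(181,222.7),proj(S,P[0])[0]-(275,316.5),(x[2]-.4727)*1000,(x[3]-.2796)*1000,np.degrees(x[4])]
    return r
o=least_squares(res,[.88,.6,.4727,.2796,0]);print(o.x,o.fun);P=pts(*o.x);print(np.array(P))
cv2.imwrite("pics/d.png",np.hstack([cv2.resize(T["frame"][130:310,120:300,::-1],(400,400)),cv2.resize(S["frame"][210:390,200:380,::-1],(400,400))]))
E
```

```text
[ 0.473  -0.0793  0.2564]
blue [238.1659 269.4827] (np.float64(237.89503284964812), np.float64(269.407152341167)) [0.4725 0.1191 0.082 ]
blue [325.9721 315.5116] (np.float64(326.2585278655404), np.float64(315.7326598424289)) [0.4734 0.1191 0.082 ]
[(array([232.7557, 230.7328]), array([227, 224,  13,  14, 131], dtype=int32)), (array([238.315, 253.915]), array([230, 242,  18,  24, 200], dtype=int32))]
[209.8446 164.4767]
[0.8757 0.6392 0.4731 0.2791 0.    ] [ 0.2116  0.0389 -0.3872 -0.0155  0.3275  0.2957  0.1987 -0.7502  0.9463
  1.267   0.446  -0.4569  0.    ]
[[0.5499 0.2151 0.167 ]
 [0.5869 0.1843 0.2028]
 [0.6313 0.1472 0.2457]
 [0.6301 0.1483 0.2445]
 [0.6467 0.1344 0.2607]]
```

View pics/d.png

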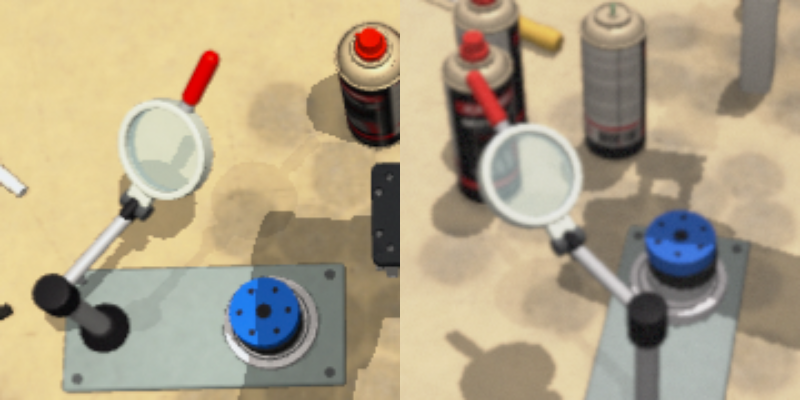

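The blue disc is on top and the stack is centred: (263,311) in the top half of the picture, measured (0.473, 0.119). The red handle is at (203,78), giving swivel ≈ 0.876 and tilt ≈ 0.639. Next I raise the tool, turn it and go over the handle.

The rows are not in the units I measure in: shifts go in shares of 62.5 mm and turns go in shares of 60 degrees. I convert before sending: -0.05 m is -0.8, -0.0454 m is -0.7264.

>>> {"api": "pendant", "payload": {"offsets": {"deltas":[[0, 0, -0.8, 0, 0, 0], [0.24, -0.352, -0.32, 0, 0, 0], [0.5024, -0.7264, 0, 0, 0, 0], [0.5024, -0.7264, 0, 0, 0, 0], [0.5024, -0.7264, 0, 0, 0, 0], [0.5024, -0.7264, 0, 0, 0, 0], [0.2624, -0.3744, 0, 0, 0, 0]]}, "aperture": 0.6}}

```text
clock: 24.2
eef_pos: [0.6301, 0.1513, 0.326]
orientation: [-179.9, 0.1, 0.3]
contact_force: [0.8, -0.5, -0.1]
width: 0.598
gripper_force: 0.0
```

>>> {"api": "pendant", "payload": {"offsets": {"deltas":[[0, 0, 0, 0, 0, 0.1658], [0, 0, 0, 0, 0, 0.1658], [0, 0, 0, 0, 0, 0.1658], [0, 0, 0, 0, 0, 0.1658], [0, 0, 0, 0, 0, 0], [0, 0, 0, 0, 0, 0]]}}}

```text
clock: 24.95
eef_pos: [0.6298, 0.1477, 0.3268]
orientation: [180.0, 0.0, -39.5]
contact_force: [0.5, 0.1, 0.1]
width: 0.601
gripper_force: 0.0
```

Descend by 0.101 and close gently.

Scaled: 0.04 m is 0.64, 0.021 m is 0.336.

>>> {"api": "pendant", "payload": {"offsets": {"deltas":[[0, 0, 0.64, 0, 0, 0], [0, 0, 0.64, 0, 0, 0], [0, 0, 0.336, 0, 0, 0], [0, 0, 0, 0, 0, 0]]}}}

```text
clock: 25.45
eef_pos: [0.6293, 0.1469, 0.2246]
orientation: [179.9, 0.1, -39.6]
contact_force: [0.9, 0.6, 0.8]
width: 0.601
gripper_force: 0.0
```

>>> {"api": "pendant", "payload": {"offsets": {"deltas":[[0, 0, 0, 0, 0, 0], [0, 0, 0, 0, 0, 0], [0, 0, 0, 0, 0, 0], [0, 0, 0, 0, 0, 0], [0, 0, 0, 0, 0, 0], [0, 0, 0, 0, 0, 0], [0, 0, 0, 0, 0, 0]]}, "aperture": 0.05, "grip_n": 20}}

```text
clock: 26.32
eef_pos: [0.6302, 0.147, 0.2261]
orientation: [-180.0, -0.0, -39.8]
contact_force: [1.6, 0.6, 1.5]
width: 0.155
gripper_force: 20.0
```

Scaled: 0.0179 m is 0.2864, -0.0008 m is -0.0128, 5.02 degrees / 60 = 0.0837.

>>> {"api": "pendant", "payload": {"offsets": {"deltas":[[-0.0128, 0.2864, 0, 0, 0, 0.0837], [-0.0128, 0.2864, 0, 0, 0, 0.0837], [-0.0128, 0.2864, 0, 0, 0, 0.0837], [-0.0128, 0.2864, 0, 0, 0, 0.0837], [-0.0128, 0.2864, 0, 0, 0, 0.0837]]}}}

```text
clock: 26.95
eef_pos: [0.5643, 0.0954, 0.2248]
orientation: [179.8, 0.0, -63.2]
contact_force: [0.3, 5.8, -2.6]
width: 0.152
gripper_force: 20.0
```

>>> {"api": "pendant", "payload": {"offsets": {"deltas":[[-0.0128, 0.2864, 0, 0, 0, 0.0837], [-0.0128, 0.2864, 0, 0, 0, 0.0837], [-0.0128, 0.2864, 0, 0, 0, 0.0837], [-0.0128, 0.2864, 0, 0, 0, 0.0837], [-0.0128, 0.2864, 0, 0, 0, 0.0837], [0, 0, 0, 0, 0, 0], [0, 0, 0, 0, 0, 0]]}}}

```text
clock: 27.82
eef_pos: [0.4924, 0.0778, 0.2201]
orientation: [179.1, -0.1, -83.3]
contact_force: [-1.8, 16.4, -16.0]
width: 0.154
gripper_force: 19.9
```

```bash
python3 -c "
from mag import *
o=get_obs();print(o)"
```

```text
{'clock': 27.825, 'q': array([ -69.4958,   23.1954,   71.5868,  109.9946,  -24.0454,   65.2971,
       -161.7764]), 'qd': array([ 1.0005, -0.394 ,  0.3902, -0.1664,  0.3153, -0.1411, -0.0402]), 'effort': array([  6.0396, -47.5956,  25.7965, -43.1116,   4.6431,  -1.3713,
         0.1794]), 'eef_pos': array([0.4924, 0.0778, 0.2201]), 'orientation': array([179.0813,  -0.0991, -83.2921]), 'contact_force': array([ -1.7925,  16.4352, -16.0075]), 'wrist_torque': array([ 3.9598,  0.2952, -0.2658]), 'gripper_force': 19.94851380586624, 'width': 0.15362133553154417}
```

Joint 7 has hit its range limit. I'll release, rise, and turn half round the other way to regrip.

>>> {"api": "pendant", "payload": {"offsets": {"deltas":[[0, 0, 0, 0, 0, 0], [0, 0, 0, 0, 0, 0], [0, 0, 0, 0, 0, 0]]}, "aperture": 0.6}}

```text
clock: 28.2
eef_pos: [0.4943, 0.0737, 0.2217]
orientation: [179.3, -0.3, -83.6]
contact_force: [-0.3, -0.2, 0.1]
width: 0.433
gripper_force: 0.0
```

>>> {"api": "pendant", "payload": {"offsets": {"deltas":[[0, 0, -0.48, 0, 0, 0], [0, 0, -0.64, 0, 0, 0], [0, 0, -0.48, 0, 0, 0], [0, 0, 0, 0, 0, -0.1667], [0, 0, 0, 0, 0, -0.1667], [0, 0, 0, 0, 0, -0.1667], [0, 0, 0, 0, 0, -0.1667], [0, 0, 0, 0, 0, -0.1667], [0, 0, 0, 0, 0, -0.1667], [0, 0, 0, 0, 0, -0.1667]]}}}

```text
clock: 29.45
eef_pos: [0.5198, 0.0612, 0.3083]
orientation: [-179.7, 1.9, -11.9]
contact_force: [0.1, -0.2, 0.8]
width: 0.599
gripper_force: 0.0
```

>>> {"api": "pendant", "payload": {"offsets": {"deltas":[[0, 0, 0, 0, 0, -0.1667], [0, 0, 0, 0, 0, -0.1667], [0, 0, 0, 0, 0, -0.1667], [0, 0, 0, 0, 0, -0.1667], [0, 0, 0, 0, 0, -0.1667], [0, 0, 0, 0, 0, -0.1667], [0, 0, 0, 0, 0, -0.1667], [0, 0, 0, 0, 0, -0.1667], [0, 0, 0, 0, 0, -0.1667], [0, 0, 0, 0, 0, 0]]}}}

```text
clock: 30.7
eef_pos: [0.5198, 0.0612, 0.3083]
orientation: [-178.1, -0.3, 77.7]
contact_force: [-1.5, -0.7, 0.8]
width: 0.601
gripper_force: 0.0
```

```bash
python3 - <<'E'
from mag import *
print(get_obs()["q"],get_obs()["eef_pos"])
T,S=grab("top"),grab("side")
cv2.imwrite("pics/e.png",np.hstack([cv2.resize(T["frame"][170:330,130:290,::-1],(400,400),interpolation=2),cv2.resize(S["frame"][220:380,240:400,::-1],(400,400),interpolation=2)]))
E
```

```text
[-44.124   11.4032  40.4811  98.928   -8.5063  74.2819 -13.9757] [0.5198 0.0612 0.3083]
```

View pics/e.png

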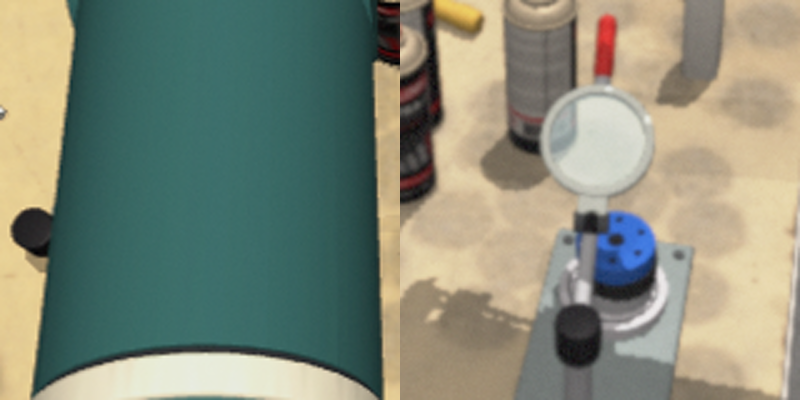

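The side half shows the lens at (597,140), hinge (591,221) and handle (605,48), so the swivel is nearly home with the tilt still up. The stack is undisturbed.

```bash
cat > fit.py <<'E'
from mag import *
def fitside(S,lens,hinge,hd):
    def res(x):
        P=pts(*x,.4731,.2791,0); return np.r_[proj(S,P[1])[0]-lens,proj(S,P[0])[0]-hinge,proj(S,P[2])[0]-hd]
    o=least_squares(res,[.1,.5]);print("s,t",o.x,o.fun);return o.x,pts(*o.x,.4731,.2791,0)
E
python3 - <<'E'
from fit import *
S=grab("side")
n,l,st,c=cv2.connectedComponentsWithStats(red(S)); H=[c[i] for i in range(1,n) if 312<c[i][0]<332 and 215<c[i][1]<270 and st[i][4]>30];print(H)
x,P=fitside(S,(318.8,276),(316.4,308.4),H[0]); print("grip",P[3],"outer",P[4])
p=get_obs(); print(p["eef_pos"],p["orientation"])
R=cv2.Rodrigues(np.zeros(3))[0]
from scipy.spatial.transform import Rotation as Ro
A=Ro.from_euler("xyz",p["orientation"],degrees=True)
G=Ro.from_euler("xyz",[180,0,90+np.degrees(x[0])],degrees=True)
print("rotvec tool",np.degrees((A.inv()*G).as_rotvec()), "then dxyz in new tool to TCP above by .06",G.inv().apply(P[3]-[0,0,.019]-p["eef_pos"]))
E
```

```text
[array([321.8042, 237.7692])]
s,t [0.0942 0.6116] [ 0.1383 -0.2632  0.2751 -0.1848 -0.2256  0.1068]
grip [0.4925 0.0736 0.2416] outer [0.4946 0.0516 0.2571]
[0.5198 0.0614 0.3082] [-178.0901   -0.2725   77.5155]
rotvec tool [ -1.8518  -0.5683 -17.8733] then dxyz in new tool to TCP above by .06 [ 0.0147 -0.026   0.0856]
```

Scaled: -0.013 m is -0.208, 0.0077 m is 0.1232, -8.9 degrees / 60 = -0.1483.

>>> {"api": "pendant", "payload": {"offsets": {"deltas":[[0, 0, 0, -0.0158, -0.005, -0.1483], [0, 0, 0, -0.015, -0.005, -0.1483], [0.112, -0.208, 0, 0, 0, 0], [0.1232, -0.208, 0, 0, 0, 0], [0, 0, 0, 0, 0, 0], [0, 0, 0, 0, 0, 0]]}}}

```text
clock: 31.6
eef_pos: [0.4924, 0.0739, 0.3084]
orientation: [180.0, 0.0, 95.5]
contact_force: [0.0, -1.2, 0.4]
width: 0.601
gripper_force: 0.0
```

```bash
python3 -c "
from mag import *
print(get_obs()['q'])"
```

```text
[-46.211    6.1752  37.2785 103.349   -3.9232  71.7661  -2.3581]
```

Scaled: 0.035 m is 0.56, 0.0155 m is 0.248.

>>> {"api": "pendant", "payload": {"offsets": {"deltas":[[0, 0, 0.56, 0, 0, 0], [0, 0, 0.56, 0, 0, 0], [0, 0, 0.248, 0, 0, 0], [0, 0, 0, 0, 0, 0], [0, 0, 0, 0, 0, 0]]}}}

```text
clock: 32.22
eef_pos: [0.4931, 0.0737, 0.2238]
orientation: [179.9, 0.0, 95.5]
contact_force: [0.3, 0.7, 0.6]
width: 0.598
gripper_force: 0.0
```

>>> {"api": "pendant", "payload": {"offsets": {"deltas":[[0, 0, 0, 0, 0, 0], [0, 0, 0, 0, 0, 0], [0, 0, 0, 0, 0, 0], [0, 0, 0, 0, 0, 0], [0, 0, 0, 0, 0, 0], [0, 0, 0, 0, 0, 0], [0, 0, 0, 0, 0, 0]]}, "aperture": 0.05, "grip_n": 20}}

```text
clock: 33.1
eef_pos: [0.4925, 0.0737, 0.2228]
orientation: [180.0, 0.0, 95.6]
contact_force: [0.6, 0.2, 0.0]
width: 0.156
gripper_force: 20.0
```

```bash
python3 -c "
from mag import *
print(get_obs()['q'])"
```

```text
[-44.5384  11.2497  36.9563 110.0383  -7.6656  61.1486   1.1588]
```

Scaled: 0.0132 m is 0.2112, 0.013 m is 0.208, 2.7 degrees / 60 = 0.045.

>>> {"api": "pendant", "payload": {"offsets": {"deltas":[[0.0064, -0.1552, 0, 0, 0, 0.045], [0.0064, -0.1552, 0, 0, 0, 0.045], [0, 0, 0, 0, 0, 0], [-0.112, 0, 0.1792, 0, 0, 0], [-0.0928, 0, 0.1888, 0, 0, 0], [-0.0736, 0, 0.1984, 0, 0, 0], [-0.0528, 0, 0.2048, 0, 0, 0], [-0.032, 0, 0.208, 0, 0, 0], [-0.0112, 0, 0.2112, 0, 0, 0], [0, 0, 0, 0, 0, 0]]}}}

```text
clock: 34.35
eef_pos: [0.4723, 0.0494, 0.1472]
orientation: [-179.9, 0.1, 90.2]
contact_force: [-1.0, -1.6, -2.3]
width: 0.151
gripper_force: 20.0
```

>>> {"api": "pendant", "payload": {"offsets": {"deltas":[[0, 0, 0, 0, 0, 0], [0, 0, 0, 0, 0, 0], [0, 0, 0, 0, 0, 0]]}}}

```text
clock: 34.72
eef_pos: [0.473, 0.0495, 0.1485]
orientation: [-180.0, 0.0, 90.2]
contact_force: [-1.4, -4.3, -2.5]
width: 0.154
gripper_force: 20.0
```

>>> {"api": "pendant", "payload": {"offsets": {"deltas":[[0, 0, 0, 0, 0, 0], [0, 0, 0, 0, 0, 0], [0, 0, 0, 0, 0, 0], [0, 0, 0, 0, 0, 0]]}, "aperture": 0.5}}

```text
clock: 35.22
eef_pos: [0.4731, 0.0497, 0.1484]
orientation: [180.0, 0.0, 90.2]
contact_force: [-0.3, -0.1, -0.2]
width: 0.493
gripper_force: 0.0
```

>>> {"api": "pendant", "payload": {"offsets": {"deltas":[[0, 0, -0.32, 0, 0, 0], [0, 0, -0.64, 0, 0, 0], [0, 0, -0.8, 0, 0, 0], [-0.48, 0, 0, 0, 0, 0], [-0.8, 0, 0, 0, 0, 0], [-0.8, 0, 0, 0, 0, 0], [-0.8, 0, 0, 0, 0, 0], [-0.8, 0, 0, 0, 0, 0], [0, 0, 0, 0, 0, 0], [0, 0, 0, 0, 0, 0]]}}}

```text
clock: 36.48
eef_pos: [0.4737, -0.1799, 0.2583]
orientation: [-180.0, 0.0, 90.2]
contact_force: [-0.4, 0.4, -0.3]
width: 0.504
gripper_force: 0.0
```

```bash
python3 - <<'E'
from mag import *
print(get_obs()["eef_pos"])
T,S=grab("top"),grab("side")
for f in(T,S):
    n,l,st,c=cv2.connectedComponentsWithStats(red(f)); print([(c[i],st[i]) for i in range(1,n) if 200<c[i][0]<340 and 200<c[i][1]<340 and st[i][4]>30])
P=pts(0,0,.4731,.2791,0)
for k in(1,2,4):print(proj(T,P[k]),proj(S,P[k]))
cv2.imwrite("pics/g.png",np.hstack([cv2.resize(T["frame"][190:350,190:350,::-1],(400,400),interpolation=2),cv2.resize(S["frame"][220:380,240:400,::-1],(400,400),interpolation=2)]))
E
```

```text
[ 0.4737 -0.1799  0.2583]
[(array([269.9949, 260.3795]), array([258, 256,  26,   9, 195], dtype=int32))]
[(array([237.1226, 205.8585]), array([232, 200,  12,  12, 106], dtype=int32)), (array([232.7615, 230.7385]), array([227, 224,  13,  14, 130], dtype=int32)), (array([333.5172, 258.908 ]), array([329, 252,   9,  15,  87], dtype=int32))]
[[231.8831 260.2836]] [[327.0448 285.5037]]
[[270.6943 259.1785]] [[332.7562 260.0662]]
[[284.1513 258.7966]] [[334.6129 251.7934]]
```

View pics/g.png

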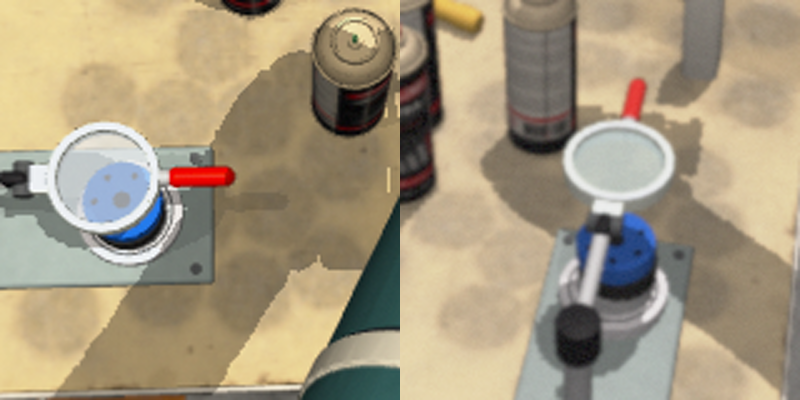

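The lens sits centred over the stack: frame at (105,178) and handle at (203,176) in the top half, with the handle within about 1.3 px of the level, centred prediction. That puts both joint errors at roughly 0.02 rad or less. The stack and bystanders are in place and the arm is clear, so I'm handing in.

```bash
python3 -c "
from bench import manip, vision, ticket, get_obs
print(ticket.sign_off())"
```

```text
the job is handed in; nothing more can be done
None
```

I built the stack (steel, rubber, blue) centred on the plate to within about 3 mm, set the magnifier level over it (both joints within about 0.02 rad by camera), and handed the job in at about 36.5 s; no verdict was returned.

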